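Pack the polished candelabrum arms into the roller bay

ROBOT

A 6-joint arm with a two-finger parallel gripper is mounted at the origin on the work surface. World frame = base frame: x ahead of the robot, y to its left, z up, the work surface at z = 0. Lengths are in m, angles in rad, forces in N, time in s.
With the tool pointing down it reaches from about 0.375 to 0.925 m from the base axis. Payload 5.7 kg.
Tool frame: the origin (TCP) lies midway between the tips of the shut fingers; the grasp point (between the pads) lies 19 mm behind it; z points along the fingers, y is the line along which they close (so a half turn about z gives the same grasp; the last joint's range is limited). The gripper opens to 88 mm and grips with 3 to 60 N. Pads are 20 mm wide; open, the fingers measure 115 mm over their backs; the gripper's body (75 mm by 178 mm) begins 61 mm behind the grasp point.
Start: joints at [1.184, 0.359, 1.51, -0, 1.272, -0.115], TCP at [0.161, 0.578, 0.223] pointing down, gripper open.
Joint ranges: [-2.97, 2.97], [-1.01, 2.36], [0.21, 2.38], [-0.96, 4.11], [0.2, 2.71], [-2.98, 2.98]. Speed limits (rad/s): [2.39, 2.39, 3.14, 3.14, 3.14, 3.14].

INTERFACE

Orientations are given as a unit quaternion [x, y, z, w].
In Python, from bench import move_ptp, servo_line, goto_joints, move_gripper, sleep, inverse_kinematics, capture, PlanningError, close_job, spot_in, silhouettes, current_clock, current_joint_pos, current_qvel, current_joint_torque, current_position, current_orientation, current_force, current_torque, current_finger_gap, current_grip_force gives the robot as it stands. Calls block until the motion is done:
- move_ptp(position, orientation): joint-space move of the TCP to a pose.
- servo_line(position, orientation=None, rate=0.15, contact_N=None): straight line of the TCP; orientation=None keeps the orientation; rate is the mean speed in m/s. With contact_N (N) it stops when the force on the tool has changed by that much, and returns True; else False.
- goto_joints(angles): joint-space move.
- move_gripper(opening): finger opening in m; the grip force is fixed at half the most; returns when the fingers have stopped.
- sleep(seconds).
- inverse_kinematics(position, orientation): joint angles nearest the present ones, or None.
- capture(name): name is "side" or "top"; returns a dict with "image" (400x640x3 uint8, blue, green, red), "range_z" (400x640 float32, m along the optical axis (not along the pixel's ray), 0 where there is no reading), "intrinsics" (3x3 intrinsics, pixels), "R" (3x3) and "t" (3): a world point X has camera coordinates R X + t. Camera axes: x right, y down, z forward; pixel columns grow to the right and rows downward; lengths in m; the calibration is good to about 2 mm. A picture is of the moment at which its call begins.
A pose or a line that the arm cannot do raises PlanningError and nothing moves.
- close_job(): hands the job in; it is judged then, once.
Trained networks look in the newest picture that a camera, given by its name, has taken for a name from the list of things; names that differ only in an ending like _2 or _b are one class to them, and where a whole thing is asked for, a point or a joint stands for the part that bears it (a point fixed in the world has none). Each returns a list of dicts, best first, with "conf" (0 to 1); they miss things now and then, are a little off and sometimes report something else, mostly with a low value. They report only what shows in the picture. A call takes as long as a camera call. They do not tell look-alikes from the thing itself.
- spot_in(camera, query): "xy" ([column, row] in pixels, amid what is visible of it).
- silhouettes(camera, query): "region" (400x640 bool, what is visible of it) and "xy" ([column, row] in pixels, amid what is visible of it).
Readings, each from a call of its own:
- current_clock(): time.
- current_joint_pos(): joint angles.
- current_qvel(): joint speeds.
- current_joint_torque(): joint torques, N m.
- current_position(): TCP position.
- current_orientation(): TCP orientation.
- current_force(): force on the tool from outside, world axes, zero at the start.
- current_torque(): the same for the moment, N m.
- current_finger_gap(): finger opening in m.
- current_grip_force(): force on a finger pad.
Only numpy, scipy, OpenCV 4.12 (cv2) and the standard library are available. Lean on these libraries where they do the work, as an engineer would, in place of code of your own. Each camera call takes 0.05 s, during which the arm holds its last target. There are 200 camera calls.

TASK

Put away the polished candelabrum arms: lay every brass candelabrum arm that is on the shelf inside the tray on the roller lane, lift the ratchet pawl clear and draw the toothed stop bar right out of the lane, and roll the loaded tray along the rollers into the bay until it is fully home against the back. Then fold the plywood cover down flat over the bay. Leave the stop bar drawn out and do not disturb the ciborium, lamp chimney, key, jar, brush or cork block.

Things in the scene. Friction and masses are not known exactly. Their poses are not given: they have to be found in the camera images.
- fixture: roller lane with ratchet stop and bay, fixed to the shelf, shifted and turned a little each start. Origin: shelf top, middle of the lane; +y along the lane to the bay, +x away from the robot; (F) below = mm in this frame. Base y -300..300, x -94..94. Roller tops 45 high; rails: inner faces x +-81, tops 65 high
- tray_mid (a point): open birch tray, green lining, loose on the rollers at the lane's start: 156 (x, across) by 212 (y, along the lane) by 50 mm high, walls and floor 6 mm, 0.45 kg. Point: its centre, 25 mm above its underside, 19 above its inner floor. Axes as the fixture's. Rolls easily; push it on its end wall. Fully home the point is at y = 172 (F), about 335 mm on
- pawl (a joint): brass ratchet pawl holding the toothed bar, hinged on an axis along the fixture's y; 0 = nose down in the teeth, locked; grows as the nose end is lifted, up to 0.9 rad. Nose clear of the teeth above about 0.2 rad; lift to 0.5 or more to be safe. Friction (0.04 N m) holds it where it is left; no spring
- pawl_pin (a point): centre of the red cross-pin by which the pawl is lifted: cylinder 12 mm thick, 28 mm long along the fixture's y, pinched on its ends from above. Locked: at (97, -30, 128) (F), 43 mm nearer the robot than the pivot and 18 mm above it; lifting swings it up and away from the robot about the pivot
- pawl_pivot (a point): the pawl's hinge axis, at (140, -30, 110) (F), on top of the grey ratchet housing, which stands beyond the far rail at x 91..157, y -55..-5, 66 high, with cheeks 120 high at x 127..153 (F)
- stop_bar (a joint): toothed steel stop bar sliding along the fixture's x; 0 = across the lane in front of the tray; 0.060 m = fully drawn out (+x, away from the robot), at its stop. Sliding friction 1.5 N. Its tip reaches 36 mm into the tray's path; the lane is free from 0.045 m on. While the pawl is down it moves only a few mm
- bar_grip (a point): grip point of the bar's upright black handle, 14 (x) by 20 (y) mm, 20 mm below its top. At (170, -30, 125) (F) with the bar in, 60 mm further along +x when drawn out
- cover (a joint): plywood cover of the bay, hinged at the far end of the bay (+y) on an axis along the fixture's x; 0 = flat, closed over the bay; starts standing open, leaning outwards (1.75 to 2.1 rad). Stiff hinge: stays where it is left; folding takes about 4 N at 160 mm from the hinge, and it may be pushed on its outer face
- cover_hinge (a point): middle of the cover's hinge axis, at (0, 292, 120.5) (F). The bay below it spans y 60..278 (278 = face of its back wall), is 168 mm wide inside, has oak walls 115 mm high, and is open on top and towards the lane
- cover_edge (a point): middle of the cover's free edge, 228 mm from the hinge; the panel is 186 mm wide and 10 mm thick, its mid-plane through the hinge axis; standing, its edge is up to 350 mm above the shelf
- candlearm1_mid (a point): detached brass candelabrum arm, None if absent, 115 mm long, 0.12 kg. Point: centre of its straight stem, where to grip (14 x 14 mm, along its x), 22 mm above what it stands on. Flange at -x (41 mm from the point), 30 wide, 44 tall; drip pan with cup at +x (44 mm), 38 across, 45 tall. All arms present go in the tray; four fit side by side across the lane, 46 mm apart
- candlearm2_mid (a point): detached brass candelabrum arm, None if absent, 115 mm long, 0.12 kg. Point: centre of its straight stem, where to grip (14 x 14 mm, along its x), 22 mm above what it stands on. Flange at -x (41 mm from the point), 30 wide, 44 tall; drip pan with cup at +x (44 mm), 38 across, 45 tall. All arms present go in the tray; four fit side by side across the lane, 46 mm apart
- candlearm3_mid (a point): detached brass candelabrum arm, None if absent, 115 mm long, 0.12 kg. Point: centre of its straight stem, where to grip (14 x 14 mm, along its x), 22 mm above what it stands on. Flange at -x (41 mm from the point), 30 wide, 44 tall; drip pan with cup at +x (44 mm), 38 across, 45 tall. All arms present go in the tray; four fit side by side across the lane, 46 mm apart
- candlearm4_mid (a point): detached brass candelabrum arm, None if absent, 115 mm long, 0.12 kg. Point: centre of its straight stem, where to grip (14 x 14 mm, along its x), 22 mm above what it stands on. Flange at -x (41 mm from the point), 30 wide, 44 tall; drip pan with cup at +x (44 mm), 38 across, 45 tall. All arms present go in the tray; four fit side by side across the lane, 46 mm apart
- ciborium: gilded ciborium with its cover, a round-footed goblet 192 mm tall, 96 mm wide; origin under its foot. Leave alone
- chimney: frosted glass altar lamp chimney standing upright, 180 mm tall, up to 84 mm wide; origin under its foot. Leave alone
- key: brass tabernacle key lying flat, about 110 mm long; leave alone
- polish_jar: round jar of polish, 65 mm tall, 70 mm wide; leave alone
- brush: hand brush lying down; leave alone
- polish_block: cork polishing block 90 x 50 x 30 mm; leave alone
Things that resemble listed ones, but are neither listed nor needed, are in the scene too. What is shaped like the part that bears candlearm2_mid but blue is not meant.

How it is judged:
By the outcome, as a careful person would: the job done as asked, in the order asked, and still so for the second after the job is handed in, with the robot touching nothing.
Of candlearm1, candlearm2, candlearm3, candlearm4 only 2 to 4 are there at a start; the rules pass over those that are not, and their reading is None.
At some moment in a run one of candlearm1, candlearm2, candlearm3, candlearm4 may be knocked a few centimetres aside while the robot is not near it.
Once in a run the grip may slacken for a moment while it holds something.
It also fails if it takes over 210 s, if anything falls off the work surface, if the arm or the gripper's body presses on something with over 40 N, if the wrist force passes 120 N, or if a joint passes its speed limit or range.

## Working session

There is one attempt and no reset: what is moved stays moved. The work goes in short steps, each a Python script; the robot and the scene stay as the last script left them, time stands still between calls to the robot, and variables do not carry over. Pictures are saved under pics/ and viewed, at most 14 in all, crops included, and the job is handed in when it is done.

```bash
ls; mkdir -p pics; python3 - <<'E'
from bench import *
import cv2,numpy as np
for c in("top","side"):
    d=capture(c);cv2.imwrite(f"pics/{c}0.png",d["image"]);print(c,d["intrinsics"].tolist(),(-d["R"].T@d["t"]).round(3),d["R"].round(3).tolist())
    for q in("candlearm1_mid","tray_mid","pawl_pin","stop_bar","cover","fixture"):
        print(q,[(np.round(s["xy"]).tolist(),round(s["conf"],2)) for s in spot_in(c,q)])
print(current_clock(),current_orientation())
E
```

```text
pics
top [[432.4998658781881, 0.0, 315.2663272952868], [0.0, 432.4998658781881, 197.24102817809097], [0.0, 0.0, 1.0]] [ 0.411 -0.018  1.212] [[-0.015, -1.0, -0.006], [-0.986, 0.016, -0.163], [0.163, 0.003, -0.987]]
candlearm1_mid []
tray_mid [([377.0, 267.0], 0.72), ([486.0, 202.0], 0.18)]
pawl_pin [([321.0, 224.0], 0.66)]
stop_bar [([326.0, 229.0], 0.62)]
cover [([150.0, 269.0], 0.74), ([414.0, 180.0], 0.3)]
fixture [([230.0, 261.0], 0.72)]
side [[482.2165775652008, 0.0, 318.5849625952865], [0.0, 482.2165775652008, 202.0602217851752], [0.0, 0.0, 1.0]] [-0.047 -0.829  1.285] [[0.776, -0.631, 0.002], [-0.475, -0.586, -0.656], [0.415, 0.508, -0.755]]
candlearm1_mid [([284.0, 164.0], 0.54)]
tray_mid [([302.0, 267.0], 0.77)]
pawl_pin [([303.0, 214.0], 0.27)]
stop_bar [([300.0, 213.0], 0.66)]
cover [([201.0, 134.0], 0.6), ([279.0, 164.0], 0.43)]
fixture [([239.0, 198.0], 0.63)]
0.7 [ 1.35481950e-01  9.90779813e-01 -5.22335153e-05 -1.70415488e-05]
```

View pics/top0.png

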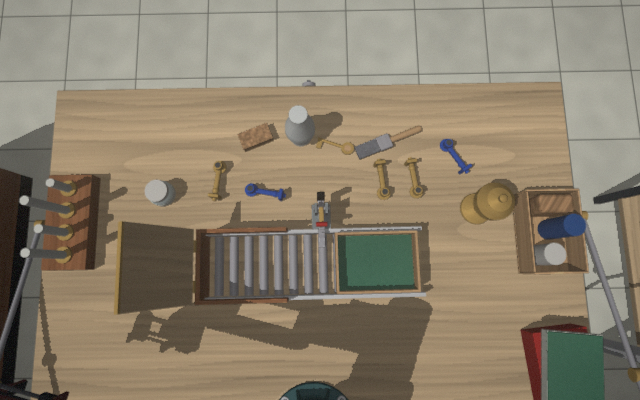

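View pics/side0.png

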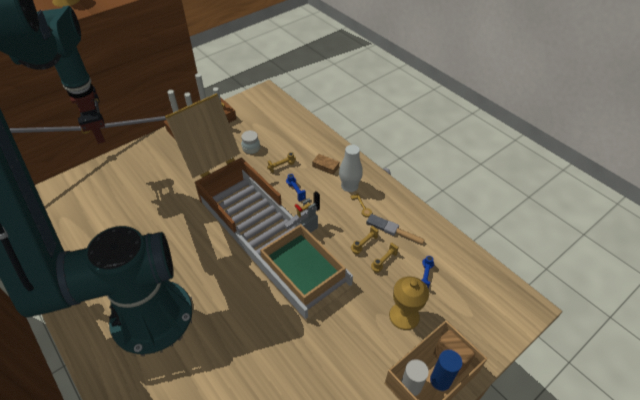

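Brass arms are at top pixels (217,180), (382,179) and (415,178). The look-alikes are the blue ones at (265,191) and (456,156), and the key at (335,146). Next comes a rectified colour and height map for the fixture and arms.

```bash
cat > h.py <<'E'
from bench import *
import cv2,numpy as np
from scipy.spatial.transform import Rotation as Rot
def cloud(c):
    d=capture(c);z=d["range_z"];v,u=np.mgrid[:400,:640];K=d["intrinsics"]
    P=np.stack([(u-K[0,2])/K[0,0]*z,(v-K[1,2])/K[1,1]*z,z],-1)
    P=(P-d["t"])@d["R"];P[z==0]=np.nan
    return d,P
def brass(d,P):
    "brass arm blobs lying on the shelf: centre, heading, size"
    hsv=cv2.cvtColor(d["image"],cv2.COLOR_BGR2HSV).astype(int);z=P[...,2]
    m=(z>.008)&(z<.06)&(P[...,0]>.3)&(P[...,0]<.95)
    n,l,s,cen=cv2.connectedComponentsWithStats(m.astype(np.uint8))
    out=[]
    for i in range(1,n):
        if s[i,4]<60:continue
        q=P[l==i];r=cv2.minAreaRect((q[:,:2]*1000).astype(np.float32))
        out.append((cen[i].round(),s[i,4],np.median(hsv[l==i],0),np.array(r[0]).round(),np.array(r[1]).round(),r[2],q[:,2].max().round(3)))
    return out
def down(yaw):  # tool down, closing axis (tool y) at world angle yaw
    x=np.array([np.sin(yaw),-np.cos(yaw),0]);y=np.array([np.cos(yaw),np.sin(yaw),0])
    return Rot.from_matrix(np.stack([x,y,np.cross(x,y)],1)).as_quat()
E
python3 - <<'E'
from h import *
d,P=cloud("top")
for o in brass(d,P):print(*o)
z=P[...,2]
# fixture: tray rim, rails, bay walls
for nm,a,b,cond in(("tray rim",.088,.102,(P[...,1]<0)),("bay wall",.108,.121,P[...,1]>.0),("rails",.058,.072,P[...,1]>-.5)):
    m=(z>a)&(z<b)&cond&(P[...,0]>.15)&(P[...,0]<.46)&(abs(P[...,1])<.45)
    n,l,s,c=cv2.connectedComponentsWithStats(m.astype(np.uint8),connectivity=8)
    for i in range(1,n):
        if s[i,4]<25:continue
        q=(P[l==i][:,:2]*1000).astype(np.float32);r=cv2.minAreaRect(q)
        print(nm,s[i],np.round(r[0]),np.round(r[1]),round(r[2],2),np.median(P[l==i][:,2]).round(4))
img=cv2.resize(d["image"][110:320,100:440],None,fx=2.3,fy=2.3,interpolation=cv2.INTER_CUBIC)
cv2.imwrite("pics/crop.png",img)
q=[(np.round(s["xy"]).tolist(),round(s["conf"],2)) for s in silhouettes("top","candlearm1_mid")];print(q)
E
```

```text
[255. 137.] 601 [ 15. 103. 141.] [786. 155.] [52. 90.] 21.118370056152344 0.036
[383. 143.] 726 [120.    7.  121.5] [ 772. -227.] [ 43. 202.] 22.136369705200195 0.028
[454. 155.] 333 [114. 133. 126.] [ 719. -409.] [116.  30.] 34.89907455444336 0.051
[382. 180.] 334 [ 19. 122. 142.] [ 657. -202.] [115.  37.] 3.6654212474823 0.049
[414. 179.] 333 [ 19. 122. 140.] [ 659. -291.] [116.  34.] 6.548466682434082 0.052
[217. 179.] 324 [ 19.  118.  129.5] [660. 263.] [ 37. 115.] 79.21842193603516 0.051
[ 73. 223.] 4086 [ 12. 125. 114.] [548. 659.] [124. 260.] 89.35565185546875 0.06
[167. 196.] 230 [30. 14. 96.] [620. 404.] [44. 69.] 60.2730827331543 0.06
[263. 192.] 317 [114. 127. 125.] [626. 126.] [116.  35.] 81.28844451904297 0.051
[521. 235.] 700 [ 16.  97. 113.] [ 501. -569.] [  7. 218.] 89.70420837402344 0.06
[547. 193.] 79 [15. 91. 80.] [ 605. -648.] [115.   6.] 87.6327896118164 0.06
[471. 211.] 327 [ 19. 127. 156.] [ 566. -449.] [84. 52.] 19.732084274291992 0.029
[538. 211.] 97 [15. 98. 83.] [ 552. -625.] [90. 38.] 58.43463897705078 0.06
[545. 230.] 205 [111. 101.  75.] [ 502. -652.] [6
[... 190 characters left out ...]
05 0.06
[376. 262.] 4152 [ 72.  79. 100.] [ 427. -171.] [145. 199.] 0.5848761796951294 0.06
[599. 267.] 357 [135.   6. 124.] [ 407. -772.] [169.  19.] 1.5554457902908325 0.06
[572. 254.] 399 [ 16.  95. 109.] [ 440. -703.] [16. 93.] 83.49930572509766 0.06
[537. 256.] 69 [18. 20. 93.] [ 435. -604.] [58. 27.] 12.191420555114746 0.06
[ 22. 281.] 288 [130.   7.  79.] [385. 775.] [ 20. 135.] 89.38263702392578 0.06
tray rim [336 248  85  47 432] [ 404. -170.] [110. 213.] 0.56 0.0944
bay wall [195 251  93  54 649] [348. 199.] [261. 116.] 61.47 0.1147
rails [204 252   3  34  43] [417. 278.] [86.  2.] 0.91 0.0642
rails [204 287 222  13 715] [342.  -8.] [573.  31.] 87.59 0.0649
[([215.0, 178.0], 0.63)]
```

View pics/crop.png

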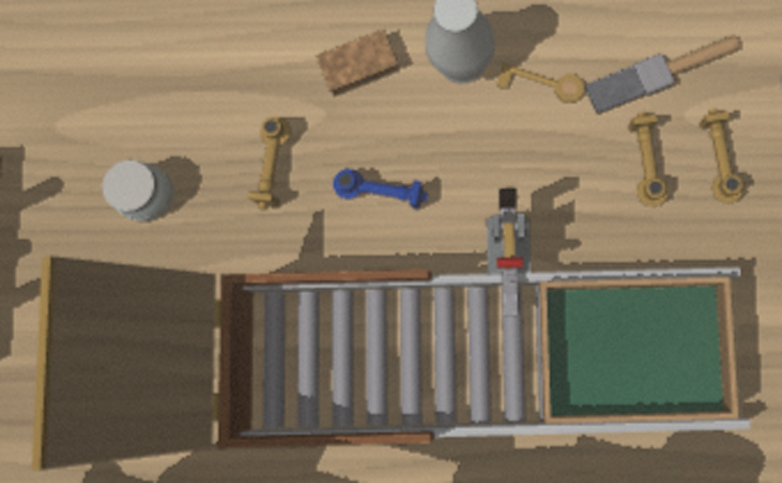

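Three brass arms stand at crop pixels (270,162), (650,158) and (727,155). Cups are at the far end on the left one and at the near end on the two right ones; the one at crop (378,188) is blue. Next: fit the fixture pose and the arms' stem points.

```bash
cat >> h.py <<'E'
def arms(d,P):
    "world (x,y) of stem point and heading flange->cup for each brass arm on the shelf"
    out=[]
    for c,n,h,ctr,sz,a,zm in brass(d,P):
        if not(10<h[0]<26 and 100<max(sz)<130 and min(sz)<50 and zm<.06):continue
        z=P[...,2];m=(z>.008)&(np.hypot(P[...,0]-ctr[0]/1e3,P[...,1]-ctr[1]/1e3)<.07);q=P[m]
        c0=q[:,:2].mean(0);_,_,V=np.linalg.svd(q[:,:2]-c0,full_matrices=False);u=V[0];s=(q[:,:2]-c0)@u;w=(q[:,:2]-c0)@V[1]
        lo,hi=s.min(),s.max()
        # cup end is the bulkier
        if (s>hi-.04).sum()<(s<lo+.04).sum():u=-u;s=-s;lo,hi=-hi,-lo
        mid=abs(s-(lo+hi)/2+.0055)<.02
        off=np.median(w[mid])
        # camera sees tops shifted to the near side little: ignored
        p=c0+u*((lo+hi)/2-.0055)+V[1]*off
        out.append((p,np.arctan2(u[1],u[0]),(s>hi-.04).sum(),(s<lo+.04).sum(),hi-lo))
    return out
E
python3 - <<'E'
from h import *
d,P=cloud("top");z=P[...,2];x,y=P[...,0],P[...,1]
for a in arms(d,P):print(np.round(a[0],4),round(a[1],3),a[2:])
m=(z>.060)&(z<.068)&(y>-.30)&(y<.04)
near=m&(x<.36)&(x>.3);far=m&(x>.48)&(x<.54)
def ln(m):
    q=P[m][:,:2];p=np.polyfit(q[:,1],q[:,0],1);r=q[:,0]-np.polyval(p,q[:,1]);k=abs(r)<.01;p=np.polyfit(q[k,1],q[k,0],1);return p,k.sum(),r[k].std(),q[:,1].min(),q[:,1].max()
print("near",ln(near));print("far",ln(far))
hs=cv2.cvtColor(d["image"],cv2.COLOR_BGR2HSV)
red=((hs[...,0]<6)|(hs[...,0]>174))&(hs[...,1]>150)&(z>.1)&(z<.16)
q=P[red];print("pin",len(q),q.mean(0).round(4),q.min(0).round(4),q.max(0).round(4))
bk=(z>.138)&(z<.152)&(x>.5)&(x<.68)&(abs(y)<.15);q=P[bk];print("handle",len(q),q.mean(0).round(4),q.min(0).round(4),q.max(0).round(4))
b=(z>.088)&(z<.102)&(y<-.04)&(y>-.32)&(x>.3)&(x<.54);r=cv2.minAreaRect((P[b][:,:2]*1000).astype(np.float32));print("tray",r)
b=(z>.109)&(z<.120)&(y>.03)&(y<.29)&(x>.3)&(x<.54);print("bay",cv2.minAreaRect((P[b][:,:2]*1000).astype(np.float32)),b.sum())
# rail ends
for nm,mm in(("n",(x<.36)&(x>.3)),("f",(x>.48)&(x<.54))):
    q=P[(z>.06)&(z<.068)&mm&(y>-.4)];print(nm,q[:,1].min())
q=P[(z>.15)&(z<.38)&(y>.2)&(y<.45)&(x>.3)&(x<.55)];print("cover",np.polyfit(q[:,2],q[:,1],1),q[:,2].max(),len(q))
for p in((.66,.26,.42),(.161,.578,.40),(.42,.42,.45),(.42,.4,.3)):
    print(p,inverse_kinematics(p,down(1.57)))
E
```

```text
[ 0.6629 -0.1989] -3.047 (np.int64(152), np.int64(112), np.float64(0.11588447144482399))
[ 0.6648 -0.2878] -3.009 (np.int64(150), np.int64(111), np.float64(0.11566226583324973))
[0.6542 0.2602] -0.152 (np.int64(143), np.int64(114), np.float64(0.11523757900893247))
[ 0.5702 -0.6519] 1.648 (np.int64(407), np.int64(257), np.float64(0.12838592826296005))
near (array([-0.01012707,  0.33908131]), np.int64(485), np.float64(0.0029132275764568805), np.float64(-0.29525868825381535), np.float64(0.03999816140900251))
far (array([-0.00096336,  0.51250487]), np.int64(446), np.float64(0.004140421041191981), np.float64(-0.29407571606640204), np.float64(0.03871709946790678))
pin 38 [ 0.5228 -0.0288  0.1325] [ 0.5191 -0.0401  0.1283] [ 0.5271 -0.0174  0.1355]
handle 43 [ 0.5955 -0.0272  0.1443] [ 0.5888 -0.0364  0.1396] [ 0.6016 -0.0186  0.1486]
tray ((426.69464111328125, -169.92147827148438), (156.04661560058594, 212.6181182861328), 0.5944557785987854)
bay ((423.3050842285156, 175.22544860839844), (188.1083984375, 229.6328125), 0.6571261882781982) 1085
n -0.29525868825381535
f -0.29407571606640204
cover [0.46344709 0.2303753 ] 0.3341427601004796 6065
(0.66, 0.26, 0.42) [0.27798845 1.23551043 1.36085046 3.14159265 2.59636089 1.29201155]
(0.161, 0.578, 0.4) None
(0.42, 0.42, 0.45) None
(0.42, 0.4, 0.3) None
```

```bash
cat >> h.py <<'E'
OX,OY,YAW=.4252,.0005,.0105
c_,s_=np.cos(YAW),np.sin(YAW)
def F(x,y,z): # fixture mm -> world m
    x,y=x/1e3,y/1e3;return np.array([OX+c_*x-s_*y,OY+s_*x+c_*y,z/1e3])
def best(p,yaw):
    "orientation of yaw or yaw+pi with the nearer unflipped solution"
    J=current_joint_pos();o=[]
    for k in(0,np.pi):
        q=inverse_kinematics(p,down(yaw+k))
        if q is not None and abs(q[3])<1.5:o.append((np.abs(np.array(q)-J).sum(),k,q))
    return (down(yaw+min(o,key=lambda t:t[0])[1]),min(o,key=lambda t:t[0])[2]) if o else (None,None)
E
python3 - <<'E'
from h import *
H=np.pi/2
for y in (0,H):
  for p in((.161,.578,.30),(.161,.578,.35),(.161,.578,.4),(.654,.26,.3),(.654,.26,.35),(.654,.26,.4),(.42,.42,.38),(.42,.42,.3),(.42,.3,.33),(.42,.1,.2),(.42,-.17,.25),(.663,-.2,.3),(.42,-.3,.06),(.595,-.03,.2)):
    print(round(y,1),p,np.round(best(p,y)[1],2) if best(p,y)[1] is not None else None)
E
```

```text
0 (0.161, 0.578, 0.3) None
0 (0.161, 0.578, 0.35) None
0 (0.161, 0.578, 0.4) None
0 (0.654, 0.26, 0.3) None
0 (0.654, 0.26, 0.35) None
0 (0.654, 0.26, 0.4) None
0 (0.42, 0.42, 0.38) None
0 (0.42, 0.42, 0.3) None
0 (0.42, 0.3, 0.33) None
0 (0.42, 0.1, 0.2) None
0 (0.42, -0.17, 0.25) None
0 (0.663, -0.2, 0.3) None
0 (0.42, -0.3, 0.06) None
0 (0.595, -0.03, 0.2) None
1.6 (0.161, 0.578, 0.3) None
1.6 (0.161, 0.578, 0.35) None
1.6 (0.161, 0.578, 0.4) None
1.6 (0.654, 0.26, 0.3) None
1.6 (0.654, 0.26, 0.35) None
1.6 (0.654, 0.26, 0.4) None
1.6 (0.42, 0.42, 0.38) None
1.6 (0.42, 0.42, 0.3) None
1.6 (0.42, 0.3, 0.33) None
1.6 (0.42, 0.1, 0.2) None
1.6 (0.42, -0.17, 0.25) None
1.6 (0.663, -0.2, 0.3) None
1.6 (0.42, -0.3, 0.06) None
1.6 (0.595, -0.03, 0.2) None
```

```bash
sed -i 's/x=np.array(\[np.sin(yaw),-np.cos(yaw),0\])/x=np.array([-np.sin(yaw),np.cos(yaw),0])/' h.py
python3 - <<'E'
from h import *
H=np.pi/2
for y in (0,H):
  for p in((.161,.578,.30),(.161,.578,.35),(.161,.578,.4),(.654,.26,.3),(.654,.26,.35),(.654,.26,.4),(.42,.42,.38),(.42,.42,.3),(.42,.3,.33),(.42,.1,.2),(.42,-.17,.25),(.663,-.2,.3),(.42,-.3,.06),(.595,-.03,.2)):
    b=best(p,y)[1];print(round(y,1),p,np.round(b,2) if b is not None else None)
E
```

```text
0 (0.161, 0.578, 0.3) [ 1.18  0.3   1.4  -0.    1.44  1.18]
0 (0.161, 0.578, 0.35) [ 1.18  0.27  1.32 -0.    1.54  1.18]
0 (0.161, 0.578, 0.4) [ 1.18  0.26  1.23 -0.    1.65  1.18]
0 (0.654, 0.26, 0.3) [ 0.28  0.46  1.15 -0.    1.52  0.28]
0 (0.654, 0.26, 0.35) [ 0.28  0.44  1.07 -0.    1.63  0.28]
0 (0.654, 0.26, 0.4) [ 0.28  0.43  0.98 -0.    1.73  0.28]
0 (0.42, 0.42, 0.38) [ 0.67  0.25  1.28 -0.    1.61  0.67]
0 (0.42, 0.42, 0.3) [ 0.67  0.29  1.42 -0.    1.43  0.67]
0 (0.42, 0.3, 0.33) [ 0.49  0.15  1.53 -0.    1.46  0.49]
0 (0.42, 0.1, 0.2) [ 0.07  0.14  1.88 -0.    1.12  0.07]
0 (0.42, -0.17, 0.25) [-0.54  0.12  1.77 -0.    1.25 -0.54]
0 (0.663, -0.2, 0.3) [-0.39  0.44  1.18 -0.    1.51 -0.39]
0 (0.42, -0.3, 0.06) [-0.75  0.45  1.86 -0.    0.83 -0.75]
0 (0.595, -0.03, 0.2) [-0.17  0.37  1.55 -0.    1.22 -0.17]
1.6 (0.161, 0.578, 0.3) [ 1.18  0.3   1.4  -0.    1.44 -0.39]
1.6 (0.161, 0.578, 0.35) [ 1.18  0.27  1.32 -0.    1.54 -0.39]
1.6 (0.161, 0.578, 0.4) [ 1.18  0.26  1.23 -0.    1.65 -0.39]
1.6 (0.654, 0.26, 0.3) [ 0.28  0.46  1.15 -0.    1.52 -1.29]
1.6 (0.654, 0.26, 0.35) [ 0.28  0.44  1.07 -0.    1.63 -1.29]
1.6 (0.654, 0.26, 0.4) [ 0.28  0.43  0.98 -0.    1.73 -1.29]
1.6 (0.42, 0.42, 0.38) [ 0.67  0.25  1.28 -0.    1.61 -0.9 ]
1.6 (0.42, 0.42, 0.3) [ 0.67  0.29  1.42 -0.    1.43 -0.9 ]
1.6 (0.42, 0.3, 0.33) [ 0.49  0.15  1.53 -0.    1.46 -1.08]
1.6 (0.42, 0.1, 0.2) [ 0.07  0.14  1.88 -0.    1.12 -1.5 ]
1.6 (0.42, -0.17, 0.25) [-0.54  0.12  1.77 -0.    1.25  1.03]
1.6 (0.663, -0.2, 0.3) [-0.39  0.44  1.18 -0.    1.51  1.18]
1.6 (0.42, -0.3, 0.06) [-0.75  0.45  1.86 -0.    0.83  0.82]
1.6 (0.595, -0.03, 0.2) [-0.17  0.37  1.55 -0.    1.22  1.4 ]
```

```bash
cat >> h.py <<'E'
H=np.pi/2
def ptp(p,yaw):
    o,q=best(p,yaw);assert o is not None,p
    move_ptp(list(p),o);return o
def pick(p,head):
    move_gripper(.06)
    ptp((p[0],p[1],.12),head+H)
    servo_line([p[0],p[1],.005],rate=.12,contact_N=12)
    zt=current_position()[2];move_gripper(.005)
    servo_line([p[0],p[1],.20],rate=.2)
    g=current_finger_gap();print("picked z",round(zt,4),"gap",round(g,4),"t",current_clock());return .010<g<.022
def place(dy,head):
    d=0 if np.cos(head)>0 else np.pi
    # keep the same jaw-to-arm relation: the arm heading becomes YAW+d
    R=Rot.from_quat(current_orientation()).as_matrix();yaw=np.arctan2(R[1,1],R[0,1])+np.arctan2(np.sin(YAW+d-head),np.cos(YAW+d-head))
    p=F(-5.5*np.cos(d),-170.5+dy,0);o=down(yaw)
    move_ptp([p[0],p[1],.20],o);print("gap over tray",current_finger_gap())
    c=servo_line([p[0],p[1],.0565],rate=.1,contact_N=8)
    print("contact",c,current_position());move_gripper(.036)
    servo_line([p[0],p[1],.22],rate=.25);print("t",current_clock())
E
python3 - <<'E'
from h import *
o=current_orientation();p=current_position()
servo_line([p[0],p[1],.39],rate=.2)
ptp((.645,.25,.37),H-.15)
d,P=cloud("side")
pick((.6542,.2602),-.152) and place(55,-.152)
d,P=cloud("top");cv2.imwrite("pics/a1.png",d["image"][100:320,100:460])
for a in arms(d,P):print(np.round(a[0],4),round(a[1],3),a[2:])
E
```

```text
picked z 0.0059 gap 0.0139 t 8.6
gap over tray 0.013638836601222361
contact False [ 0.42131351 -0.11521879  0.0569064 ]
t 13.1667
[ 0.6628 -0.1991] -3.045 (np.int64(154), np.int64(115), np.float64(0.1158339758425375))
[ 0.6644 -0.2884] -3.01 (np.int64(147), np.int64(112), np.float64(0.11637240604593539))
[ 0.5704 -0.6524] 1.658 (np.int64(403), np.int64(234), np.float64(0.13088128350041434))
```

View pics/a1.png

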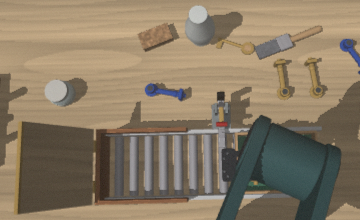

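The left arm has been moved; the other two are still at crop (282,78) and (312,76), and nothing else moved.

```bash
python3 - <<'E'
from h import *
def go(ylim,dy):
    d,P=cloud("top")
    A=[a for a in arms(d,P) if .5<a[0][0]<.85 and -.4<a[0][1]<.4]
    for a in A:print(np.round(a[0],4),round(a[1],3))
    A.sort(key=lambda a:-a[0][1])
    if not A:return False
    p,h=A[0][:2]
    return pick(p,h) and (place(dy,h) or True)
if go(0,0): go(0,-55)
move_gripper(.0)
ptp((.42,.15,.33),H)
d,P=cloud("top");cv2.imwrite("pics/a3.png",cv2.resize(d["image"][110:330,190:510],None,fx=2.4,fy=2.4))
E
```

```text
[ 0.6626 -0.1987] -3.047
[ 0.664  -0.2882] -3.012
picked z 0.0059 gap 0.0139 t 17.925
gap over tray 0.013604904461691238
contact False [ 0.43294422 -0.17018271  0.0569584 ]
t 21.7917
[ 0.6644 -0.2879] -3.007
picked z 0.006 gap 0.014 t 26.5167
gap over tray 0.013710533599095038
contact False [ 0.43351237 -0.22521804  0.05698594]
t 30.4083
```

View pics/a3.png

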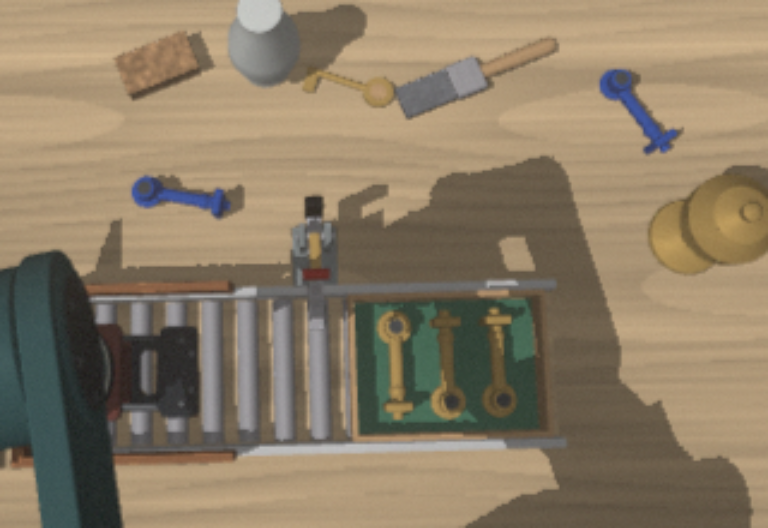

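All three arms lie flat in the tray: pixels (397,365), (447,365) and (499,365). Next come the pawl and then the bar.

```bash
python3 - <<'E'
from h import *
yaw=YAW+H
move_gripper(.05)
p=F(97,-30,109)
ptp(p+[0,0,.08],yaw);print(servo_line(list(p),rate=.1,contact_N=10),current_position())
move_gripper(.01);print("gap",current_finger_gap(),current_grip_force())
f0=np.arctan2(18,-43);r=np.hypot(18,43)
for dl in np.linspace(.1,.7,7):
    f=f0-dl;servo_line(list(F(140+r*np.cos(f),-30,110+r*np.sin(f)-19)),rate=.05)
print("gap",current_finger_gap(),"F",np.round(current_force(),1),current_clock())
move_gripper(.05)
q=current_position();servo_line([q[0],q[1],.25],rate=.2)
ptp((.42,.15,.33),yaw)
d,P=cloud("top");hs=cv2.cvtColor(d["image"],cv2.COLOR_BGR2HSV);z=P[...,2]
red=((hs[...,0]<6)|(hs[...,0]>174))&(hs[...,1]>150)&(z>.1)&(z<.2)&(abs(P[...,1]+.03)<.04);print("pin",P[red].mean(0),"want",F(140+r*np.cos(f),-30,110+r*np.sin(f)+6))
E
```

```text
False [ 0.52305175 -0.02843929  0.10957136]
gap 0.027574015503728896 30.00018149614334
gap 0.027445244000071943 F [-4.9 -5.5  0.6] 37.6667
pin [ 0.53909745 -0.02483443  0.15342902] want [ 0.54421615 -0.02825194  0.15746852]
```

```bash
python3 - <<'E'
from h import *
yaw=YAW+H
move_gripper(.045)
p=F(172,-30,110)
ptp(p+[0,0,.14],yaw);print(servo_line(list(p),rate=.12,contact_N=10),current_position())
move_gripper(.01);print("gap",current_finger_gap())
print("end",servo_line(list(F(234,-30,110)),rate=.06,contact_N=12),"F",np.round(current_force(),1),current_position()-p,current_finger_gap())
move_gripper(.045)
q=current_position();servo_line([q[0],q[1],.26],rate=.2)
ptp((.42,.15,.33),yaw);print(current_clock())
d,P=cloud("top");z=P[...,2]
m=(z>.138)&(z<.152)&(P[...,0]>.57)&(P[...,0]<.74)&(abs(P[...,1]+.03)<.04);print("handle",P[m].mean(0),"want",F(230,-30,145))
hs=cv2.cvtColor(d["image"],cv2.COLOR_BGR2HSV)
red=((hs[...,0]<6)|(hs[...,0]>174))&(hs[...,1]>150)&(z>.1)&(z<.2)&(abs(P[...,1]+.03)<.04);print("pin",P[red].mean(0))
cv2.imwrite("pics/a4.png",cv2.resize(d["image"][110:330,190:510],None,fx=2.4,fy=2.4))
E
```

```text
False [ 0.59813069 -0.02776699  0.11076782]
gap 0.01981337330822207
end False F [-6.6 -5.9  7.1] [ 0.06003011 -0.00046435  0.00022003] 0.01956155004601115
46.9667
handle [ 0.65406102 -0.02702058  0.14354357] want [ 0.65550232 -0.02708339  0.145     ]
pin [ 0.5400266  -0.02484036  0.15451494]
```

View pics/a4.png

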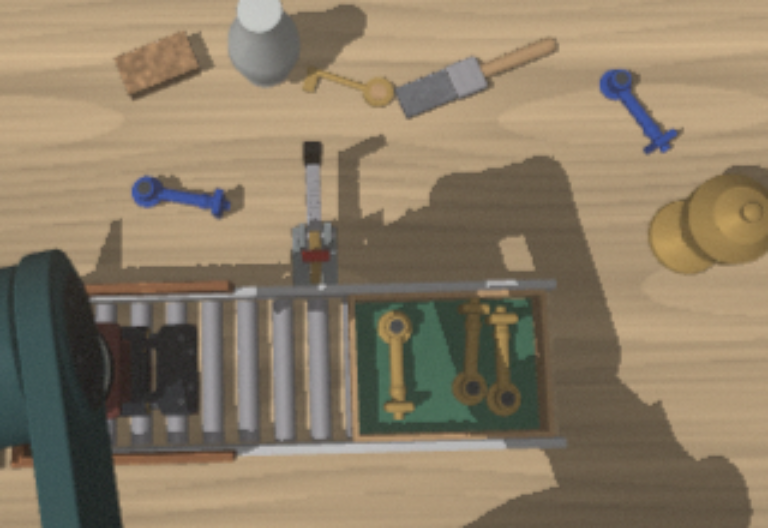

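The bar is drawn out, with its handle at (312,152), and the pawl is up at (315,256). The middle arm was knocked to (470,350) but is still inside the tray. I'll check it lies below the rim, then push.

```bash
python3 - <<'E'
from h import *
yaw=YAW+H
d,P=cloud("top");p0=F(0,-170.5,0);m=(abs(P[...,0]-p0[0])<.068)&(abs(P[...,1]-p0[1])<.096);print("tray contents max z",np.nanmax(P[m][:,2]))
move_gripper(0)
a=F(0,-312,64)
ptp(F(0,-250,300),yaw);ptp(a+[0,0,.12],yaw)
print(servo_line(list(a),rate=.12,contact_N=10))
print("start",servo_line(list(F(0,20,64)),rate=.07,contact_N=12),current_position(),np.round(current_force(),1))
print("end",servo_line(list(F(0,58,64)),rate=.03,contact_N=8),current_position(),np.round(current_force(),1),current_clock())
E
```

```text
tray contents max z 0.10093289109830487
False
start False [0.42479441 0.0204966  0.06393753] [-0.3 -0.2  0.3]
end True [0.42488074 0.05545633 0.06394175] [ 1.2 -2.7  1.8] 57.075
```

```bash
python3 - <<'E'
from h import *
yaw=YAW+H
servo_line(list(F(0,58,64)),rate=.02,contact_N=12)
print(current_position(),np.round(current_force(),1))
servo_line(list(F(0,20,64)),rate=.1);servo_line(list(F(0,20,200)),rate=.2)
ptp(F(0,-200,280),yaw)
d,P=cloud("top");z=P[...,2]
m=(z>.088)&(z<.101)&(abs(P[...,0]-.425)<.078)&(P[...,1]>.03)&(P[...,1]<.3);q=P[m];print("tray y",np.percentile(q[:,1],[.5,1,50,99,99.5]),cv2.minAreaRect((q[:,:2]*1000).astype(np.float32)))
cv2.imwrite("pics/a5.png",cv2.resize(d["image"][200:330,100:360],None,fx=3,fy=3));print(current_clock())
E
```

```text
[0.42484025 0.05534869 0.06398738] [-0.1 -3.9  3. ]
tray y [0.06607294 0.06615288 0.1577063  0.27932185 0.27965054] ((424.3939514160156, 173.07748413085938), (154.97079467773438, 214.25152587890625), 0.07760234922170639)
59.6
```

View pics/a5.png

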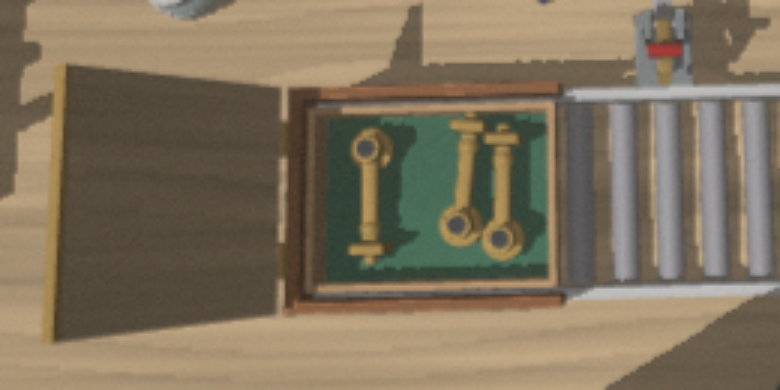

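The tray is home against the back wall (rim pixels 310–555) with three arms inside. Now the cover.

```bash
python3 - <<'E'
from h import *
ptp(F(0,-100,400),YAW);ptp(F(0,200,400),YAW);ptp(F(0,440,400),YAW)
servo_line(list(F(0,440,285)),rate=.2)
def tgt(t):
    if t>H:return F(0,292-228*np.cos(t)+15,120.5+228*np.sin(t)-40)
    r=188-10*(1-t/H);n=5+10*np.sin(t)
    return F(0,292-r*np.cos(t)+n*np.sin(t),120.5+r*np.sin(t)+n*np.cos(t))
for t in np.arange(1.95,-.01,-.13):
    c=servo_line(list(tgt(t)),rate=.08,contact_N=25)
    print(round(t,2),c,np.round(current_force(),1))
    if c:break
print("press",servo_line(list(tgt(0)-[0,0,.004]),rate=.02,contact_N=15),current_position(),np.round(current_force(),1),current_clock())
E
```

```text
1.95 False [-0.6  0.2  0.2]
1.82 False [-0.5 -0.  -0.1]
1.69 False [-0.  -0.3  0.8]
1.56 False [0.4 0.4 0.8]
1.43 False [-0.2 -0.2  0.6]
1.3 False [ 0.   0.6 -0.1]
1.17 False [-0.2  0.4  0.1]
1.04 False [ 0.2 -0.3  0.5]
0.91 False [-0.7  0.5  0.6]
0.78 False [1.1 1.  0.1]
0.65 False [ 0.2  1.  -0.1]
0.52 False [0.1 0.1 0.8]
0.39 False [ 0.5 -0.3  0. ]
0.26 False [ 0.1  0.3 -0. ]
0.13 False [0.6 0.  0.2]
-0.0 True [-1.8 -0.3 10.1]
press True [0.42468217 0.11461802 0.12564865] [-3.4 -0.8 14.9] 71.9333
```

```bash
python3 - <<'E'
from h import *
q=current_position();servo_line([q[0],q[1],.28],rate=.15)
ptp(F(0,-230,300),YAW)
d,P=cloud("top");z=P[...,2]
m=(abs(P[...,0]-.425)<.08)&(P[...,1]>.08)&(P[...,1]<.27);q=P[m];print("cover plane",np.polyfit(q[:,1],q[:,2],1),np.median(q[:,2]))
m=(z>.138)&(z<.152)&(P[...,0]>.57)&(P[...,0]<.74)&(abs(P[...,1]+.03)<.04);print("handle",P[m].mean(0))
cv2.imwrite("pics/a6.png",d["image"]);print(current_clock())
E
```

```text
cover plane [0.00151317 0.12517405] 0.1254177740130347
handle [ 0.65422505 -0.0272723   0.14354163]
74.4667
```

View pics/a6.png

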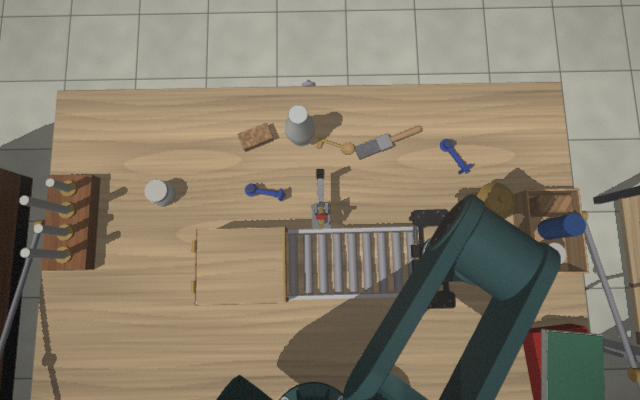

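The cover lies flat over the bay (195–285, 228–303), the bar is still drawn out with its handle at (320,173), and the other objects are where they were.

```bash
python3 -c "
from bench import *
print(close_job())"
```

```text
the job is handed in; nothing more can be done
None
```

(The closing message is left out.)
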